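# Set up the sieve shaker for sifting filings

### The job

Get the blue sieve shaker ready to sift filings: stand the empty brass catch pot upright inside the low ring on the floor of its open drawer and slide the drawer fully shut, and seat the lidded sieve drum on the shaker so that the three pegs come up through the holes of its foot plate and the plate lies flat on the deck. Set the drum down gently, keep drum and pot upright, and leave the tools and other things on the bench where they are.

Things in the scene. Friction and masses are not known exactly. Their poses are not given: they have to be found in the camera images.
- shaker: bench sieve shaker, fixed to the bench: blue housing 144 (x) x 156 (y) x 78 mm high, a round dark deck (150 mm across, top at 95 mm) on rubber mounts over it, three steel pegs on the deck. Origin on the bench, under the deck's centre; its front, with the drawer, faces its -x. Front face of the housing at x = -72 mm
- seat (a point): centre of the deck's top face (95 mm above the bench), axes as the shaker's. The three pegs stand on a circle of 54 mm radius about it, at 0, 120 and 240 degrees from its +x; each is 8 mm thick and 16 mm tall, its upper half tapering to a 3 mm nose. The seated drum's origin lies here
- drawer (a joint): how far the shaker's drawer stands out, m: 0 fully shut, grows as it comes out along the shaker's -x; at most 0.13. It slides freely with about 1 N of friction. Inside 122 mm wide and 103 mm deep (x from -41 to +62 mm about pot_place), steel walls 25 mm above its floor; grey front plate 142 mm wide, 10 to 64 mm above the bench
- pot_place (a point): centre of the black ring on the drawer's floor, at floor height (15 mm above the bench), moves with the drawer: the ring is 4 mm high and 68 mm across inside. With the drawer shut it lies 42 mm behind the housing's front face
- drawer_bar (a point): middle of the drawer's bar handle, moves with the drawer: dark bar 9 mm thick, 70 mm long along the shaker's y, 46 mm above the bench, its centre 26 mm in front of the drawer's front plate
- sieve_drum: lidded steel sieve drum, 0.4 kg: hexagonal foot plate 132 mm across flats, 10 thick, with three 11 mm holes 54 mm from its centre at 0, 120, 240 degrees from its +x (so three headings fit); drum 88 mm across; lid to 63 mm; on it a black bar grip 14 mm thick (y), 70 long along the drum's x, 83 to 97 mm above the underside. Origin: centre of the underside, z up
- catch_pot: round open brass pot, 60 mm outside, 36 mm high, wall 2.5 mm, smooth straight side. Origin at the centre of the underside, z up
- pliers: pliers with red grips, 135 mm, lying on the bench; bystander
- cutters: cutters with blue grips, 120 mm, lying on the bench; bystander
- steel_block: flat square steel bench block, 64 x 64 x 18 mm; bystander
- dish: small brass dish of rings, 67 mm across, 15 mm high; bystander
- matchbox: red matchbox, 36 x 55 x 15 mm; bystander

How it is judged (in metres and radians):
At the end, for the whole second after the job is handed in: The drum lies flat over the pegs (within 4 mm of the deck's centre, under 3 mm above it, tilt under 0.04 rad); drawer shut within 5 mm; pot upright (0.06 rad) on the drawer's floor inside the ring (within 10 mm of its centre, under 3 mm above the floor); both at rest (horizontal distance between sieve_drum and seat below 0.004 m and z of sieve_drum in the frame of seat below 0.003 m and angle between sieve_drum's own z axis and vertical below 0.04 rad and value of joint drawer below 0.005 m and horizontal distance between catch_pot and pot_place below 0.01 m and z of catch_pot in the frame of pot_place below 0.003 m and angle between catch_pot's own z axis and vertical below 0.06 rad and linear speed of each of sieve_drum, catch_pot below 0.01 m/s); the robot touches nothing.
It fails at once if the drum is tipped more than 0.6 rad (angle between sieve_drum's own z axis and vertical above 0.6 rad).
It fails at once if the pot is tipped more than 0.6 rad (angle between catch_pot's own z axis and vertical above 0.6 rad).
It fails at once if the drum is dropped or slammed onto the shaker (faster than 0.4 m/s within 30 mm of its seat) (distance between sieve_drum and seat below 0.03 m and linear speed of sieve_drum above 0.4 m/s).
It fails at once if the pliers, cutters, steel block, dish or matchbox is moved more than 30 mm (distance of any of pliers, cutters, steel_block, dish, matchbox from where it was at the start of the episode above 0.03 m).
It also fails if it takes over 72 s, if anything falls off the work surface, if the arm or the gripper's body presses on something with over 40 N, if the wrist force passes 120 N, or if a joint passes its speed limit or range.

### The arm

A 6-joint arm with a two-finger parallel gripper is mounted at the origin on a cart in front of the work surface, level with it; the furniture and walls round the work are solid. World frame = base frame: x ahead of the robot, y to its left, z up, the work surface at z = 0. Lengths are in m, angles in degrees, forces in N, time in s.
With the tool pointing down it reaches from about 0.35 to 0.875 m from the base axis. Payload 4.2 kg.
Tool frame: the origin (TCP) lies on the mounting face of the last link; the fingertips stand 182 mm ahead of it and the grasp point (between the pads) lies 164 mm ahead of it (r.tcp_to_grasp is the distance from the TCP to the grasp point, in m); z points along the fingers, y is the line along which they close (so a half turn about z gives the same grasp; the last joint's range is limited). The gripper opens to 87 mm and grips with 3 to 60 N. Pads are 19 mm wide; open, the fingers measure 117 mm over their backs; the gripper's body (75 mm by 190 mm) begins 51 mm behind the grasp point.
Start: joints at [-48.896, 22.042, 0.453, 0, -68.411, -14.817], TCP at [0.277, -0.56, 0.405] pointing down, gripper open.
Joint ranges: [-179.83, 179.83], [-69.29, 118.12], [-61.27, 80.66], [-181.25, 117.63], [-171.15, -9.14], [-177.46, 177.46]. Speed limits (degrees/s): [159.86, 159.86, 180, 180, 180, 180].

### API

Orientations are given as a 3x3 rotation matrix whose columns are the frame's x, y, z axes.
In Python, from station import sense, eyes, r gives the robot as it stands.
- The arm moves only by the tool jog_arm, never from a script. Its argument "increments" is a list of rows, each a list of 4 numbers: the shift along the tool's x, y, z normalised to -1 to 1, where 1 is 0.02 m, then the turn about the tool's z normalised to -1 to 1, where 1 is 0.08 rad. A call has 1 to 10 rows; each row shifts and turns the commanded pose from where the row before left it, along the tool's axes as they then stand; what a row does not reach is not made up. A row lasts 1/10 s, in which the tool goes at most 50 mm and 8.59 degrees, less where a joint would pass 70% of its speed; a pose out of reach is approached as far as the arm can. A call with a number of a shift or a turn outside -1 to 1 is refused whole. A call with a gripper value outside its range is refused whole. "grip" is the finger opening in mm, from 0 to 87, set as the call begins (left out, the last holds). The fingers move at their own pace and stop on an object; the grip force is fixed at half the most. Time passes only in rows, so rows that do not move let the fingers close. It gives the time, the measured TCP pose, the force, the opening and the grip force at its end, in the units of the state.
- sense(): the state, without advancing time (a new reading comes with each control period).
- eyes.capture(name): name is "side" or "top" or "wrist"; returns the picture (384x512x3 uint8, blue, green, red); there is no depth.
- eyes.get_calibration(name): a dict with "camera_matrix" (3x3 intrinsics, pixels), "k1" (the pictures are not rectified: a ray, as slopes to the right and down, at radius r is drawn at 1 + k1 r^2 times it, then the intrinsics apply), "R" (3x3) and "t" (3): a world point X has camera coordinates R X + t; the wrist camera has in their place "T_tool_cam" (4x4, takes a point from camera to tool coordinates, whose origin is the TCP and whose axes are the flange's). Camera axes: x right, y down, z forward; pixel columns grow to the right and rows downward; lengths in m; the calibration is good to about 2 mm. A picture is of the moment at which its call begins: read the wrist's pose just before it. get_calibration takes no time and is no camera call.
- r.finish_job(): hands the job in; it is judged then, once.
Trained networks look in the newest picture that a camera, given by its name, has taken for a name from the list of things; names that differ only in an ending like _2 or _b are one class to them, and where a whole thing is asked for, a point or a joint stands for the part that bears it (a point fixed in the world has none). Each returns a list of dicts, best first, with "conf" (0 to 1); they miss things now and then, are a little off and sometimes report something else, mostly with a low value. They report only what shows in the picture. A call takes as long as a camera call.
- eyes.spot_in(camera, name): "centre" ([x, y, z] in m, in world coordinates, good to about 4 mm: the middle of the surface that is visible of it).
- eyes.outline_of(camera, name): "mask" (384x512 bool, what is visible of it).
The state is a dict: "time_s": time; "joints": joint angles; "joint_velocities": joint speeds; "effort": joint torques, N m; "tcp_pos": TCP position; "ee_rot": TCP orientation; "wrist_force": force on the tool from outside, world axes, zero at the start; "moment": the same for the moment, N m; "gripper_width": opening from 0.0 (shut) to 1.0 (fully open); "gripper_force": force on a finger pad.
Only numpy, scipy, OpenCV 4.12 (cv2) and the standard library are available. Lean on these libraries where they do the work, as an engineer would, in place of code of your own. Each camera call takes 0.05 s, during which the arm holds its last target. There are 200 camera calls.

## Working session

There is one attempt and no reset: what is moved stays moved. The work goes in short steps, Python scripts to look and compute and a tool call to move; the robot and the scene stay as the last step left them, time stands still between calls to the robot, and variables do not carry over. Pictures are saved under pics/ and viewed, at most 10 in all, crops included, and the job is handed in when it is done.

Besides the shell and the picture viewer there is one more tool, called as a command line: name --pt "numbers of a row" for each row, then --argument value for the rest. jog_arm: Moves the arm, as the interface text tells. Its arguments: {"type":"object","properties":{"increments":{"type":"array"},"grip":{"type":"number"}},"required":["increments"]}

```bash
ls; mkdir -p pics; python3 - <<'E'
from station import sense, eyes, r
import cv2,numpy as np
s=sense();print(s['time_s'],s['tcp_pos'],np.round(s['ee_rot'],3))
ims=[]
for c in ('top','side'):
    im=eyes.capture(c);cv2.imwrite(f'pics/{c}0.png',cv2.resize(im,(768,576)))
    for n in ['shaker','drawer','pot_place','drawer_bar','sieve_drum','catch_pot','pliers','cutters','steel_block','dish','matchbox']:
        try:
            for d in eyes.spot_in(c,n)[:2]: print(c,n,round(d['conf'],2),np.round(d['centre'],3))
        except Exception as e: print(n,e)
    k=eyes.get_calibration(c);print(k)
print(eyes.get_calibration('wrist'))
E
```

```text
pics
0.0 [ 0.27672498 -0.5601589   0.40365953] [[-0.897 -0.443 -0.001]
 [-0.443  0.897  0.002]
 [ 0.     0.002 -1.   ]]
top shaker 0.63 [0.579 0.118 0.072]
top drawer 0.59 [0.501 0.121 0.012]
top drawer 0.35 [0.455 0.341 0.01 ]
top pot_place 0.93 [0.502 0.122 0.017]
top drawer_bar 0.95 [0.506 0.122 0.011]
top sieve_drum 0.67 [0.502 0.125 0.011]
top sieve_drum 0.66 [ 0.46 -0.2   0.02]
top catch_pot 0.61 [0.507 0.121 0.011]
top catch_pot 0.53 [ 0.623 -0.192  0.004]
top cutters 0.61 [ 0.337 -0.298  0.009]
top steel_block 0.67 [ 0.673 -0.052  0.015]
top dish 0.76 [0.454 0.341 0.008]
top matchbox 0.62 [0.388 0.35  0.011]
{'camera_matrix': array([[437.5644154 ,   0.        , 250.984419  ],
       [  0.        , 437.5644154 , 194.64353579],
       [  0.        ,   0.        ,   1.        ]]), 'k1': -0.019647608010083382, 'R': array([[-0.02708286, -0.99959264, -0.00900358],
       [-0.99136622,  0.02801375, -0.12809467],
       [ 0.12829471,  0.00545668, -0.99172108]]), 't': array([0.04169768, 0.49574839, 1.33911233])}
side shaker 0.95 [0.578 0.144 0.062]
side drawer 0.56 [0.504 0.126 0.02 ]
[... 781 characters left out ...]
   [-0.16365469,  0.62601003, -0.76244907],
       [ 0.21341805, -0.73210074, -0.64690127]]), 't': array([0.50554997, 0.13871293, 1.07299715])}
{'camera_matrix': array([[327.59434061,   0.        , 258.94281851],
       [  0.        , 327.59434061, 191.52556979],
       [  0.        ,   0.        ,   1.        ]]), 'k1': 0.030961179713322733, 'T_tool_cam': array([[-3.54721396e-04, -9.63049821e-01, -2.69323070e-01,
         7.38368681e-02],
       [ 9.99999800e-01, -4.82891495e-04,  4.09646462e-04,
         2.43342546e-04],
       [-5.24563772e-04, -2.69322871e-01,  9.63049799e-01,
         1.98373151e-02],
       [ 0.00000000e+00,  0.00000000e+00,  0.00000000e+00,
         1.00000000e+00]])}
```

View pics/top0.png

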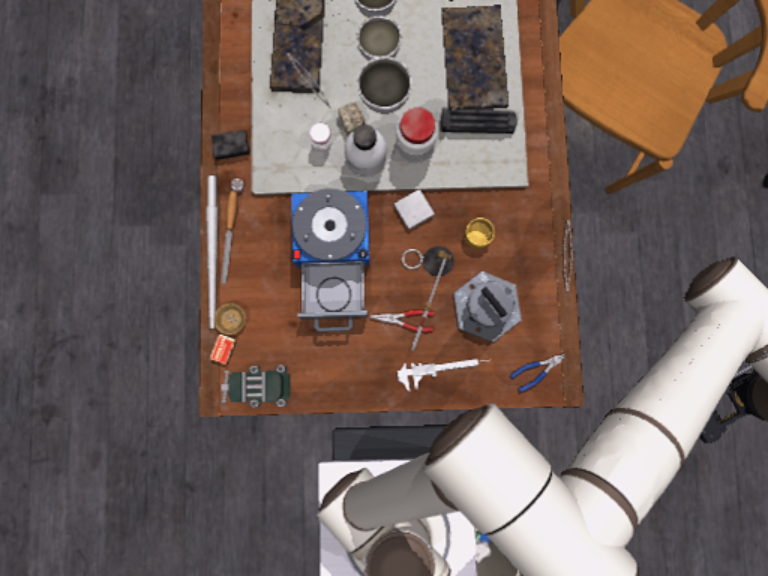

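View pics/side0.png

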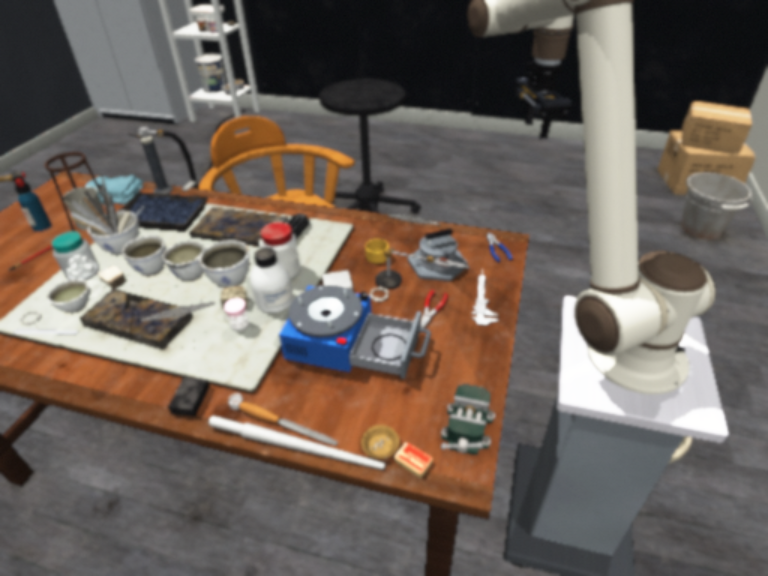

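The top view shows the shaker at (330,226), the drawer ring at (333,295), the drum at (488,307) and the pot at (480,233). In the side view the drawer stands open towards the robot. I'll move to a view above the drum and pot.

jog_arm --pt "0 0 0 0.957" --pt "0 0 0 0.957" --pt "0 0 0 0.957" --pt "0 0 0 0.957" --pt "0 0 0 0.957" --pt "0 0 0 0.957" --pt "-0.69 0.97 0 0" --pt "-0.69 0.97 0 0" --pt "-0.69 0.97 0 0" --pt "-0.69 0.97 0 0" --grip 80

```text
time_s: 2.2
tcp_pos: [0.3325, -0.4821, 0.4048]
ee_rot: [[-1.0, 0.001, 0.0], [0.001, 1.0, -0.0], [-0.0, -0.0, -1.0]]
wrist_force: [0.5, 0.6, 1.0]
gripper_width: 0.92
gripper_force: 0.0
```

jog_arm --pt "-0.69 0.97 0 0" --pt "-0.69 0.97 0 0" --pt "-0.69 0.97 0 0" --pt "-0.69 0.97 0 0" --pt "-0.69 0.97 0 0" --pt "-0.69 0.97 0 0" --pt "-0.69 0.97 0 0" --pt "-0.69 0.97 0 0" --pt "-0.69 0.97 0 0" --pt "-0.69 0.97 0 0"

```text
time_s: 3.2
tcp_pos: [0.4706, -0.288, 0.405]
ee_rot: [[-1.0, 0.001, 0.0], [0.001, 1.0, -0.0], [-0.0, -0.0, -1.0]]
wrist_force: [1.0, -0.6, -0.5]
gripper_width: 0.919
gripper_force: 0.0
```

jog_arm --pt "-0.69 0.97 0 0" --pt "-0.69 0.97 0 0" --pt "-0.69 0.97 0 0" --pt "-0.69 0.97 0 0" --pt "-0.69 0.97 0 0" --pt "0 0 0 0" --pt "0 0 0 0"

```text
time_s: 3.9
tcp_pos: [0.5393, -0.1916, 0.4047]
ee_rot: [[-1.0, -0.0, -0.0], [-0.0, 1.0, -0.0], [0.0, -0.0, -1.0]]
wrist_force: [0.3, 0.4, -0.3]
gripper_width: 0.918
gripper_force: 0.0
```

```bash
cat > h.py <<'E'
from station import sense, eyes, r
import cv2, numpy as np
def cam(name, s=None):
    """-> K, k1, R, t (world->camera)"""
    k=eyes.get_calibration(name)
    if name=='wrist':
        s=s or sense(); T=np.eye(4); T[:3,:3]=s['ee_rot']; T[:3,3]=s['tcp_pos']
        M=np.linalg.inv(T@k['T_tool_cam']); R,t=M[:3,:3],M[:3,3]
    else: R,t=np.array(k['R']),np.array(k['t'])
    return np.array(k['camera_matrix']),k['k1'],R,t
def proj(c,X):
    K,k1,R,t=c
    return cv2.projectPoints(np.float64(X).reshape(-1,1,3),cv2.Rodrigues(R)[0],t,K,np.array([k1,0,0,0]))[0][:,0]
def unproj(c,uv,z):
    K,k1,R,t=c
    p=cv2.undistortPoints(np.float64(uv).reshape(-1,1,2),K,np.array([k1,0,0,0]))[:,0]
    d=np.c_[p,np.ones(len(p))]@R; o=-R.T@t
    return o+d*((z-o[2])/d[:,2])[:,None]
def shot(name,file=None):
    s=sense(); im=eyes.capture(name); c=cam(name,s)
    if file: cv2.imwrite('pics/'+file,cv2.resize(im,(768,576)))
    return im,c
def need(x,y,z,yaw=None):
    """tool-frame units from here to a TCP target"""
    s=sense(); R=np.array(s['ee_rot'])
    print('units',np.round(R.T@(np.array([x,y,z])-s['tcp_pos'])/0.02,2),
      'yaw of tool y',round(np.degrees(np.arctan2(R[1,1],R[0,1])),2), 't',s['time_s'],'F',np.round(s['wrist_force'],1))
E
python3 - <<'E'
from h import *
im,c=shot('wrist','w1.png')
for n in ('sieve_drum','catch_pot'):
    for d in eyes.spot_in('wrist',n)[:2]: print(n,d['conf'],d['centre'])
need(.54,-.19,.405)
E
```

```text
sieve_drum 0.73 [0.4613, -0.2032, 0.061]
units [-0.06  0.12 -0.01] yaw of tool y 89.92 t 4.05 F [-0.1 -0.5 -0.9]
```

View pics/w1.png

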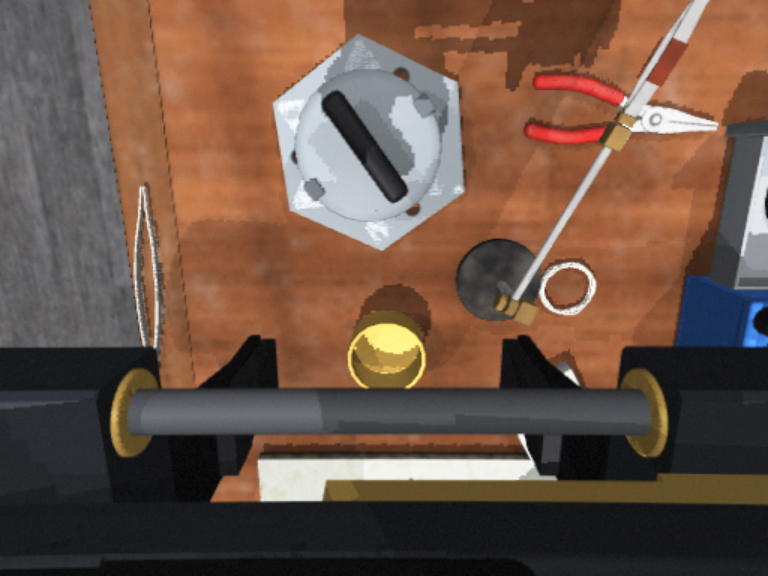

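The wrist view shows the drum around (368,142) with holes at (402,73), (414,210) and (297,157), so its heading is about 33°. The pot is at (387,357), and a helping-hand stand with an arm is at (500,280).

```bash
python3 - <<'E'
from h import *
c=cam('wrist'); U=lambda p,z: np.round(unproj(c,np.array(p)/1.5,z),4)
xn=U((387,322),0)[0,0]; xf=U((387,393),.036)[0,0]; print('pot x',xn+.03,xf-.03,'y',U((387.5,355),.036))
h=U([(414,210),(402,73),(297,157)],.008); print('holes',h,h.mean(0))
print('grip ends',U([(335,100),(396,195)],.095))
ct=cam('top')
# stand: triangulate post head and arm end
def tri(a,b):
    P=[]
    for cc,p in ((c,a),(ct,b)):
        o=-cc[2].T@cc[3]; d=unproj(cc,np.array(p)/1.5,0)[0]-o; P.append((o,d/np.linalg.norm(d)))
    A=sum(np.eye(3)-np.outer(d,d) for o,d in P); bb=sum((np.eye(3)-np.outer(d,d))@o for o,d in P)
    return np.round(np.linalg.solve(A,bb),3)
print('stand head',tri((515,302),(444,256)),'disc',U((500,280),0.005))
print('deck',unproj(ct,np.array((330,226))/1.5,.095))
im=cv2.imread('pics/top0.png'); cv2.imwrite('pics/crop.png',cv2.resize(im[170:370,270:470],(800,800))[:, :][:600])
E
```

```text
pot x 0.6322 0.6182 y [[ 0.6161 -0.193   0.036 ]]
holes [[ 0.5089 -0.1726  0.008 ]
 [ 0.4129 -0.1824  0.008 ]
 [ 0.4699 -0.2597  0.008 ]] [ 0.4639 -0.2049  0.008 ]
grip ends [[ 0.4385 -0.2215  0.095 ]
 [ 0.4901 -0.1877  0.095 ]]
stand head [ 0.56  -0.111  0.082] disc [[ 0.5651 -0.1032  0.005 ]]
deck [[0.62556946 0.11785735 0.095     ]]
```

jog_arm --pt "-0.82 0 0.5 0" --pt "-0.82 0 1 0" --pt "-0.82 0 1 0" --pt "-0.82 0 1 0" --pt "-0.82 0 1 0" --pt "0 0 0.7 0" --pt "0 0 0 0" --pt "0 0 0 0"

```text
time_s: 4.85
tcp_pos: [0.6206, -0.1925, 0.3012]
ee_rot: [[-1.0, 0.001, -0.0], [0.001, 1.0, -0.0], [0.0, -0.0, -1.0]]
wrist_force: [-0.4, 0.3, 1.3]
gripper_width: 0.917
gripper_force: 0.0
```

```bash
python3 - <<'E'
from h import *
im,c=shot('wrist','w2.png')
o=eyes.outline_of('wrist','catch_pot')
m=o[0]['mask'].astype(np.uint8) if o else np.zeros(im.shape[:2],np.uint8)
if not m.any(): print('no outline')
hsv=cv2.cvtColor(im,cv2.COLOR_BGR2HSV); 
y=cv2.inRange(hsv,(18,90,60),(38,255,255)); y[300:]=0
for n,M in (('net',m),('col',y)):
    k,l,st,ce=cv2.connectedComponentsWithStats(M); 
    if k<2: continue
    i=1+np.argmax(st[1:,4]); x0,y0,w,h,a=st[i]; print(n,x0,y0,w,h,a)
    uc=x0+w/2-.5
    print(' near z0/z36',unproj(c,[(uc,y0)]*1,0)[0,0]+.03,unproj(c,[(uc,y0)],.036)[0,0]+.03,'far',unproj(c,[(uc,y0+h)],.036)[0,0]-.03,'y',unproj(c,[(uc,y0+h/2)],.036)[0,1])
need(.622,-.193,.30)
E
```

```text
net 219 153 77 81 4731
 near z0/z36 0.6207255949944364 0.615095195382469 far 0.6207603955335206 y -0.19381070591132857
col 220 154 77 79 4708
 near z0/z36 0.6215944182708141 0.6158528613029652 far 0.6198946427554676 y -0.1930317343352837
units [-0.05 -0.04  0.12] yaw of tool y 89.96 t 4.95 F [ 0.4 -0.1 -0.5]
```

View pics/w2.png

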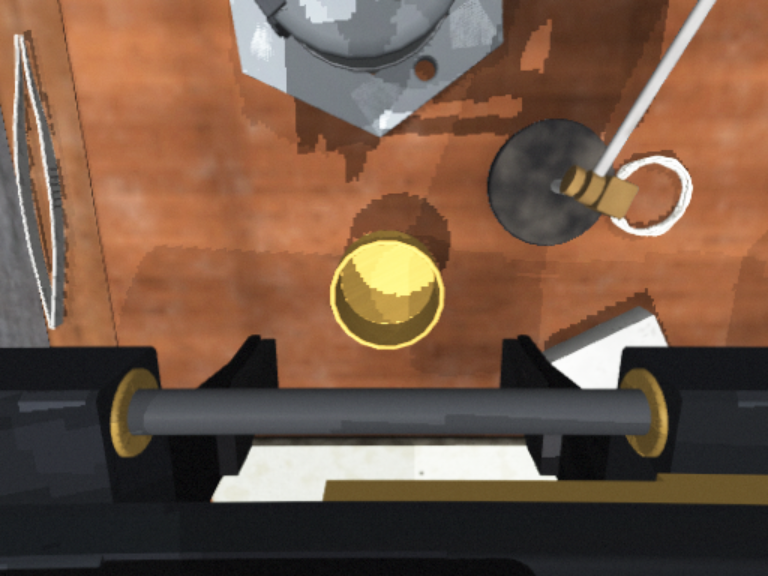

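The pot is centred between the fingers at (387,293). Descend and grip it.

jog_arm --pt "0 -0.04 1 0" --pt "0 0 1 0" --pt "0 0 1 0" --pt "0 0 1 0" --pt "0 0 0.8 0" --pt "0 0 0.45 0" --pt "0 0 0.2 0" --pt "0 0 0 0"

```text
time_s: 5.75
tcp_pos: [0.6213, -0.1928, 0.1923]
ee_rot: [[-1.0, 0.0, 0.001], [0.0, 1.0, -0.0], [-0.001, -0.0, -1.0]]
wrist_force: [0.0, 0.4, 0.0]
gripper_width: 0.921
gripper_force: 0.0
```

jog_arm --pt "0 0 0 0" --pt "0 0 0 0" --pt "0 0 0 0" --pt "0 0 0 0" --pt "0 0 0 0" --grip 45

```text
time_s: 6.25
tcp_pos: [0.6214, -0.1928, 0.1924]
ee_rot: [[-1.0, 0.0, 0.001], [0.0, 1.0, -0.0], [-0.001, -0.0, -1.0]]
wrist_force: [0.6, -0.2, 2.3]
gripper_width: 0.688
gripper_force: 30.0
```

jog_arm --pt "0 0 -0.3 0" --pt "0 0 -1 0" --pt "0 0 -1 0" --pt "0 0 -1 0" --pt "0 0 -1 0" --pt "0 0 -1 0" --pt "0 0 -1 0" --pt "0 0 -1 0" --pt "0 0 -1 0" --pt "0 0 -1 0"

```text
time_s: 7.25
tcp_pos: [0.6209, -0.1927, 0.3784]
ee_rot: [[-1.0, 0.001, -0.001], [0.001, 1.0, 0.0], [0.001, 0.0, -1.0]]
wrist_force: [1.0, 0.4, -0.8]
gripper_width: 0.682
gripper_force: 30.0
```

jog_arm --pt "0 1 0 0" --pt "0 1 0 0" --pt "0 1 0 0" --pt "0 1 0 0" --pt "0 1 0 0" --pt "0 1 0 0" --pt "0 1 0 0" --pt "0 1 0 0"

```text
time_s: 8.05
tcp_pos: [0.621, -0.0319, 0.3776]
ee_rot: [[-1.0, 0.001, -0.001], [0.001, 1.0, 0.0], [0.001, 0.0, -1.0]]
wrist_force: [-0.5, 0.3, -1.2]
gripper_width: 0.685
gripper_force: 30.0
```

jog_arm --pt "0 1 0 0" --pt "0 1 0 0" --pt "0 1 0 0" --pt "0 1 0 0" --pt "0 1 0 0" --pt "0 1 0 0" --pt "0 1 0 0" --pt "0 0.6 0 0" --pt "0 0 0 0" --pt "0 0 0 0"

```text
time_s: 9.05
tcp_pos: [0.6213, 0.119, 0.3776]
ee_rot: [[-1.0, 0.0, -0.001], [0.0, 1.0, -0.0], [0.001, -0.0, -1.0]]
wrist_force: [-0.9, 0.6, -1.4]
gripper_width: 0.679
gripper_force: 30.0
```

```bash
python3 - <<'E'
from h import *
im,c=shot('wrist','w3.png')
for n in ('pot_place','drawer_bar','shaker'):
    for d in eyes.spot_in('wrist',n)[:2]: print(n,d['conf'],d['centre'])
need(.5,.12,.3)
E
```

```text
pot_place 0.91 [0.5032, 0.119, 0.016]
drawer_bar 0.84 [0.5114, 0.1202, 0.0107]
shaker 0.92 [0.5626, 0.1199, 0.0616]
units [6.07 0.07 3.89] yaw of tool y 89.9 t 9.25 F [ 0.2 -0.5 -0.3]
```

View pics/w3.png

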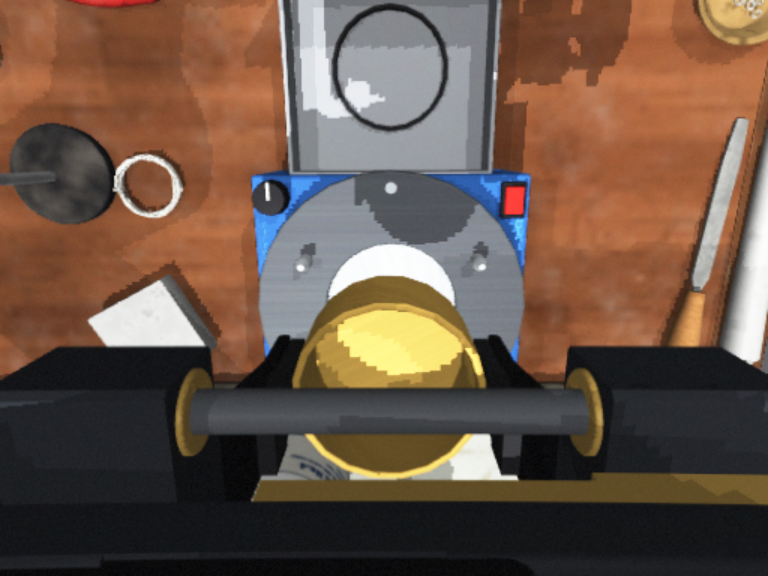

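The ring is at (390,67) and the pegs at (302,266) and (481,264). The deck's front screw is at (390,187).

```bash
python3 - <<'E'
from h import *
c=cam('wrist'); im=cv2.imread('pics/w3.png')
g=cv2.cvtColor(im,cv2.COLOR_BGR2GRAY); m=(g<60).astype(np.uint8); m[140:]=0; m[:,:320]=0; m[:,460:]=0
cn=max(cv2.findContours(m,cv2.RETR_EXTERNAL,cv2.CHAIN_APPROX_NONE)[0],key=len)
e=cv2.fitEllipse(cn); print(e)
print('ring',unproj(c,[np.array(e[0])/1.5],.018))
p=unproj(c,np.array([(301,267),(481,265)])/1.5,.107); print('pegs',p,'mid',p.mean(0),'dist',np.linalg.norm(p[0]-p[1]))
# deck limb left/right near z .095 and drawer sides
print(unproj(c,np.array([(259,300),(525,300)])/1.5,.095))
print('drawer edges',unproj(c,np.array([(279,0),(290,170),(500,0),(494,170)])/1.5,.04))
cv2.imwrite('pics/c3.png',cv2.resize(im[160:300,240:540],(800,373),interpolation=cv2.INTER_CUBIC))
E
```

```text
((389.75152587890625, 67.21031188964844), (110.83809661865234, 121.81783294677734), 0.21384133398532867)
ring [[0.49729232 0.11978183 0.018     ]]
pegs [[0.6063954  0.07290177 0.107     ]
 [0.60552375 0.16709447 0.107     ]] mid [0.60595958 0.11999812 0.107     ] dist 0.09419672856702785
[[0.62808581 0.04637961 0.095     ]
 [0.62840555 0.19488908 0.095     ]]
drawer edges [[0.46559609 0.05644282 0.04      ]
 [0.55962675 0.05699566 0.04      ]
 [0.46584306 0.18277871 0.04      ]
 [0.55990043 0.18510164 0.04      ]]
```

View pics/c3.png

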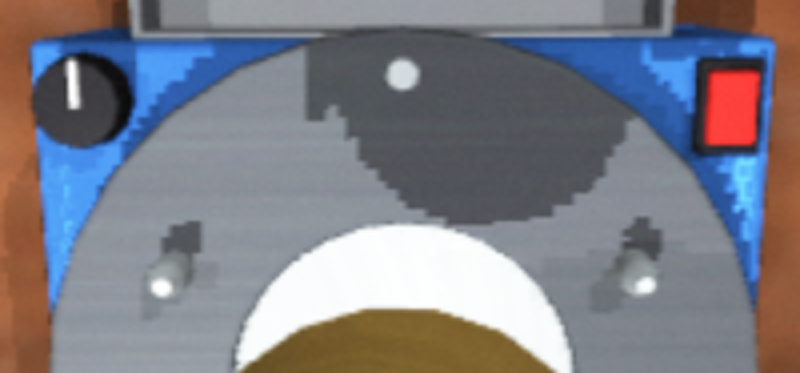

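Seat ≈ (0.632, 0.120) with yaw ≈ 0, and ring ≈ (0.497, 0.120). Place the pot in the ring.

jog_arm --pt "1 0 0 0" --pt "1 0 0 0" --pt "1 0 0 0" --pt "1 0 0 0" --pt "1 0 0 0" --pt "1 0 0 0" --pt "0.19 0.04 0.5 0" --pt "0 0 1 0" --pt "0 0 1 0" --pt "0 0 1 0"

```text
time_s: 10.25
tcp_pos: [0.498, 0.1198, 0.3068]
ee_rot: [[-1.0, 0.001, 0.001], [0.001, 1.0, 0.0], [-0.001, 0.0, -1.0]]
wrist_force: [0.2, -0.8, -0.9]
gripper_width: 0.68
gripper_force: 30.0
```

jog_arm --pt "0 0 1 0" --pt "0 0 1 0" --pt "0 0 0.5 0" --pt "0 0 0 0"

```text
time_s: 10.65
tcp_pos: [0.4976, 0.1197, 0.2561]
ee_rot: [[-1.0, 0.001, -0.003], [0.001, 1.0, -0.002], [0.003, -0.002, -1.0]]
wrist_force: [0.2, 1.0, -0.9]
gripper_width: 0.688
gripper_force: 30.0
```

```bash
python3 - <<'E'
from h import *
im,c=shot('wrist','w4.png')
need(.4975,.12,.2075)
E
```

```text
units [0.02 0.   2.49] yaw of tool y 89.96 t 10.7 F [ 0.3  0.4 -1. ]
```

View pics/w4.png

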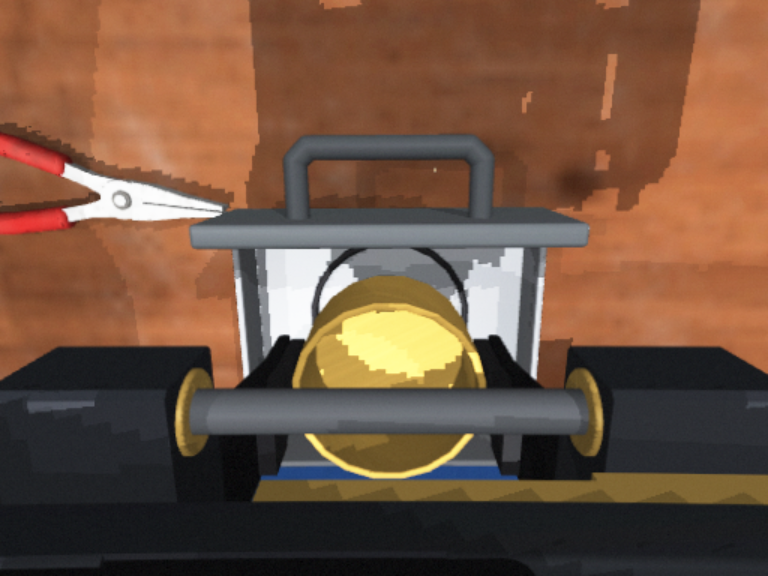

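The pot hangs centred over the ring, whose left and right limbs are at 313 and 467. Lower and release.

```bash
python3 - <<'E'
from h import *
c=cam('wrist'); U=lambda p,z: np.round(unproj(c,np.array(p)/1.5,z),4)
print('ring near outer edge',U((390,247),.019),'bar',U([(390,147),(390,135),(390,159)],.0475),'plate top',U([(390,224),(390,248)],.064))
E
```

```text
ring near outer edge [[0.466  0.1208 0.019 ]] bar [[0.4229 0.1207 0.0475]
 [0.4187 0.1207 0.0475]
 [0.4272 0.1207 0.0475]] plate top [[0.4491 0.1207 0.064 ]
 [0.4577 0.1207 0.064 ]]
```

jog_arm --pt "0 0 1 0" --pt "0 0 0.7 0" --pt "0 0 0.4 0" --pt "0 0 0.2 0" --pt "0 0 0.15 0" --pt "0 0 0.05 0" --pt "0 0 0 0"

```text
time_s: 11.4
tcp_pos: [0.4978, 0.1202, 0.2081]
ee_rot: [[-1.0, 0.0, 0.001], [0.0, 1.0, 0.0], [-0.001, 0.0, -1.0]]
wrist_force: [-0.4, -0.1, -1.9]
gripper_width: 0.685
gripper_force: 30.0
```

jog_arm --pt "0 0 0.05 0" --pt "0 0 0 0"

```text
time_s: 11.6
tcp_pos: [0.4979, 0.1203, 0.2073]
ee_rot: [[-1.0, 0.0, 0.001], [0.0, 1.0, 0.0], [-0.001, 0.0, -1.0]]
wrist_force: [-0.5, -0.1, 1.7]
gripper_width: 0.679
gripper_force: 30.0
```

jog_arm --pt "0 0 0 0" --pt "0 0 0 0" --pt "0 0 0 0" --pt "0 0 -0.3 0" --pt "0 0 -1 0" --pt "0 0 -1 0" --pt "0 0 -1 0" --pt "0 0 -1 0" --pt "0 0 0 0" --pt "0 0 0 0" --grip 72

```text
time_s: 12.6
tcp_pos: [0.4973, 0.1201, 0.293]
ee_rot: [[-1.0, 0.001, 0.001], [0.001, 1.0, 0.001], [-0.001, 0.001, -1.0]]
wrist_force: [-0.5, -0.0, -0.2]
gripper_width: 0.824
gripper_force: 0.0
```

```bash
python3 - <<'E'
from h import *
im,c=shot('wrist','w5.png')
need(.39,.12,.21)
E
```

```text
units [ 5.36 -0.    4.12] yaw of tool y 89.94 t 12.65 F [-0.4  0.  -1.4]
```

View pics/w5.png

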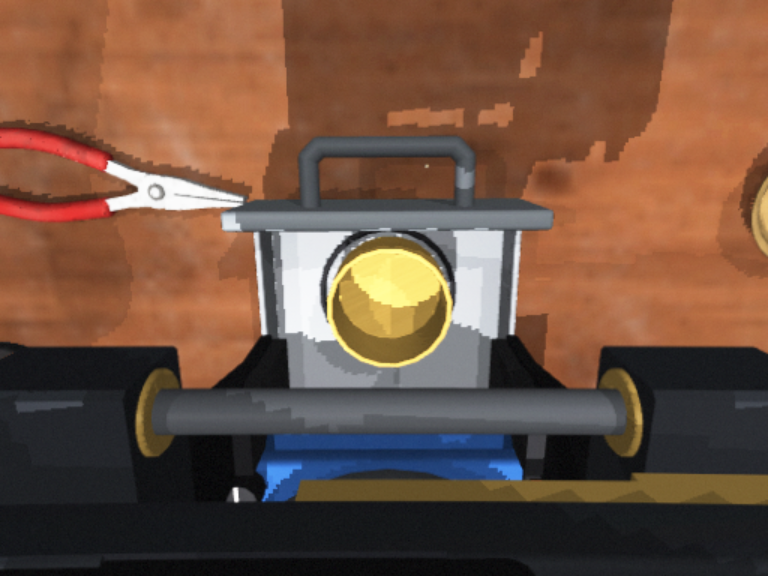

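The pot stands inside the ring, with its rim at (390,308). Move in front of the bar with the fingers closed.

jog_arm --pt "1 0 0 0" --pt "1 0 0 0" --pt "1 0 0 0" --pt "1 0 0 0" --pt "1 0 0 0" --pt "0.6 0 0.5 0" --pt "0 0 1 0" --pt "0 0 1 0" --pt "0 0 1 0" --pt "0 0 0.05 0" --grip 0

```text
time_s: 13.65
tcp_pos: [0.3845, 0.1194, 0.2192]
ee_rot: [[-1.0, 0.001, -0.006], [0.001, 1.0, -0.005], [0.006, -0.005, -1.0]]
wrist_force: [0.1, 0.5, 0.8]
gripper_width: 0.033
gripper_force: 0.0
```

```bash
python3 - <<'E'
from h import *
im,c=shot('wrist')
need(.514,.12,.222)
s=sense();print(s['tcp_pos'],s['gripper_width'])
E
```

```text
units [-6.45  0.02 -0.12] yaw of tool y 89.96 t 13.7 F [1.1 0.2 0.4]
[0.38504686 0.11977019 0.22022892] 0.02326971704654746
```

jog_arm --pt "-0.4 0 0 0" --pt "-0.4 0 0 0" --pt "-0.3 0 0 0" --pt "-0.2 0 0 0" --pt "-0.3 0 0 0" --pt "-0.4 0 0 0" --pt "-0.5 0 0 0" --pt "-0.5 0 0 0" --pt "-0.5 0 0 0" --pt "-0.5 0 0 0"

```text
time_s: 14.7
tcp_pos: [0.4665, 0.1201, 0.2217]
ee_rot: [[-1.0, 0.001, -0.0], [0.001, 1.0, -0.0], [0.0, -0.0, -1.0]]
wrist_force: [-1.5, 0.7, 1.6]
gripper_width: 0.004
gripper_force: 0.8
```

jog_arm --pt "-0.5 0 0 0" --pt "-0.5 0 0 0" --pt "-0.4 0 0 0" --pt "-0.3 0 0 0" --pt "-0.2 0 0 0" --pt "-0.1 0 0 0" --pt "0 0 0 0"

```text
time_s: 15.4
tcp_pos: [0.5058, 0.1202, 0.2218]
ee_rot: [[-1.0, 0.0, 0.001], [0.0, 1.0, 0.0], [-0.001, 0.0, -1.0]]
wrist_force: [-0.0, 1.1, 0.1]
gripper_width: 0.001
gripper_force: 0.0
```

jog_arm --pt "-0.1 0 0 0" --pt "-0.1 0 0 0" --pt "-0.05 0 0 0" --pt "0 0 0 0"

```text
time_s: 15.8
tcp_pos: [0.5106, 0.1201, 0.2217]
ee_rot: [[-1.0, 0.001, 0.0], [0.001, 1.0, -0.0], [-0.0, -0.0, -1.0]]
wrist_force: [-0.7, 0.7, 0.8]
gripper_width: 0.008
gripper_force: 0.4
```

jog_arm --pt "-0.1 0 0 0" --pt "-0.1 0 0 0" --pt "0 0 0 0"

```text
time_s: 16.1
tcp_pos: [0.5126, 0.1201, 0.2215]
ee_rot: [[-1.0, 0.001, -0.007], [0.001, 1.0, -0.001], [0.007, -0.002, -1.0]]
wrist_force: [-9.8, 4.3, 6.5]
gripper_width: 0.003
gripper_force: 5.0
```

jog_arm --pt "-0.08 0 0 0" --pt "-0.08 0 0 0" --pt "0 0 0 0"

```text
time_s: 16.4
tcp_pos: [0.5138, 0.12, 0.2213]
ee_rot: [[-1.0, 0.002, -0.012], [0.002, 1.0, -0.003], [0.012, -0.003, -1.0]]
wrist_force: [-17.9, 7.9, 12.6]
gripper_width: 0.004
gripper_force: 8.8
```

```bash
python3 - <<'E'
from h import *
im,c=shot('wrist'); print(sense()['tcp_pos'],sense()['wrist_force'])
cv2.imwrite('pics/w6.png',im)
E
```

```text
[0.51379818 0.12001485 0.22129276] [-18.25688417   8.49229359  11.47798426]
```

View pics/w6.png

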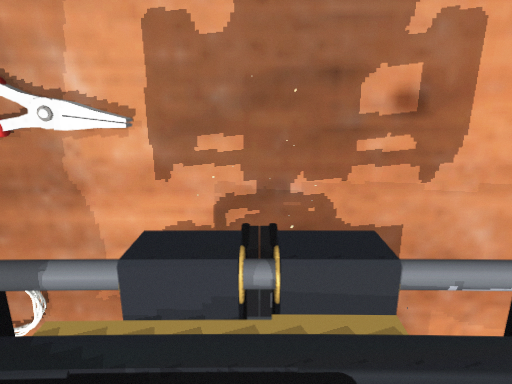

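The drawer is shut, since the force builds up against the stop. Back off, rise and go to the drum.

jog_arm --pt "0.3 0 0 0" --pt "1 0 0 0" --pt "1 0 -0.3 0" --pt "0 0 -1 0" --pt "0 0 -1 0" --pt "0 0 -1 0" --pt "0 0 -1 0" --pt "0 -1 -1 0" --pt "0 -1 -1 0" --pt "-0.5 -1 -1 0" --grip 50

```text
time_s: 17.45
tcp_pos: [0.4813, 0.0594, 0.369]
ee_rot: [[-1.0, -0.0, 0.001], [-0.0, 1.0, 0.0], [-0.001, 0.0, -1.0]]
wrist_force: [0.7, 0.4, 0.4]
gripper_width: 0.574
gripper_force: 0.0
```

jog_arm --pt "-0.5 -1 -1 0" --pt "-0.5 -1 0 0" --pt "-0.5 -1 0 0" --pt "-0.5 -1 0 0" --pt "-0.5 -1 0 0" --pt "0 -1 0 0" --pt "0 -1 0 0" --pt "0 -1 0 0" --pt "0 -1 0 0" --pt "0 -1 0 0"

```text
time_s: 18.45
tcp_pos: [0.5319, -0.1409, 0.388]
ee_rot: [[-1.0, 0.001, 0.002], [0.001, 1.0, -0.0], [-0.002, -0.0, -1.0]]
wrist_force: [-0.0, -0.1, -0.2]
gripper_width: 0.572
gripper_force: 0.0
```

jog_arm --pt "0 -1 0 0" --pt "0 -1 0 0" --pt "0 -1 0 0" --pt "0 -0.25 0 0" --pt "0 0 0 0" --pt "0 0 0 0"

```text
time_s: 19.05
tcp_pos: [0.5317, -0.2046, 0.3877]
ee_rot: [[-1.0, 0.001, 0.0], [0.001, 1.0, 0.0], [-0.0, 0.0, -1.0]]
wrist_force: [-0.3, 0.1, 0.7]
gripper_width: 0.576
gripper_force: 0.0
```

```bash
cat > drum.py <<'E'
from h import *
from scipy.optimize import least_squares
im,c=shot('wrist','w7.png')
o=eyes.outline_of('wrist','sieve_drum'); print([round(d['conf'],2) for d in o])
m=o[0]['mask'].astype(np.uint8)
hull=cv2.drawContours(np.zeros_like(m),[cv2.convexHull(max(cv2.findContours(m,0,1)[0],key=len))],-1,1,-1)
hull=cv2.erode(hull,np.ones((5,5)))
g=im.max(2); # dark grip
k,l,st,ce=cv2.connectedComponentsWithStats(((g<45)&(hull>0)).astype(np.uint8))
for i in range(1,k):
    if st[i,4]>8: print('dark',st[i],ce[i])
hsv=cv2.cvtColor(im,cv2.COLOR_BGR2HSV)
w=((hsv[...,1]>90)&(hsv[...,0]<25)&(hull>0)).astype(np.uint8)
k,l,st,ce=cv2.connectedComponentsWithStats(w)
for i in range(1,k):
    if st[i,4]>8: print('brown',st[i],ce[i],unproj(c,[ce[i]],.007))
ys,xs=np.nonzero((g<45)&(hull>0)); p=unproj(c,np.c_[xs,ys],.097)
need(.464,-.205,.385)
E
python3 drum.py; python3 - <<'E'
from h import *
ct=cam('top')
# rod of the stand: w1 pose (0.5393,-0.1916,0.4047), yaw 90
s=dict(sense()); s['tcp_pos']=np.array([.5393,-.1916,.4047]); s['ee_rot']=np.diag([-1.,1,-1])
c=cam('wrist',s)
a,b=np.array((445,256.)),np.array((415,345.)); n=np.array([-(b-a)[1],(b-a)[0]]); n/=np.linalg.norm(n)
for q in ((560,225),(617,132),(690,10)):
    z=np.arange(.02,.25,.005); X=np.vstack([unproj(c,[np.array(q)/1.5],i) for i in z]); d=(proj(ct,X)*1.5-a)@n
    i=np.argmin(abs(d)); print('rod',q,X[i].round(3),proj(ct,X[i])*1.5)
E
```

```text
[0.68]
dark [229  69  58  76 749] [254.24432577 101.15487316]
brown [276  52   9   7  32] [280.6875  54.625 ] [[ 0.41380648 -0.18199386  0.007     ]]
brown [205 109   4   7  14] [206.64285714 111.64285714] [[ 0.47000712 -0.26006661  0.007     ]]
brown [286 146   6   5  11] [288.72727273 148.45454545] [[ 0.50938988 -0.17140341  0.007     ]]
units [ 3.39 -0.04  0.14] yaw of tool y 90.02 t 19.15 F [ 0.2 -0.6  0.3]
rod (560, 225) [ 0.508 -0.092  0.1  ] [[436.33104789 280.48609707]]
rod (617, 132) [ 0.457 -0.073  0.115] [[428.03804613 305.18853104]]
rod (690, 10) [ 0.405 -0.053  0.13 ] [[419.62865247 331.52302784]]
```

```bash
python3 - <<'E'
from h import *
im=cv2.imread('pics/w7.png'); im=cv2.resize(im,(512,384),interpolation=cv2.INTER_AREA); c=cam('wrist')
g=im.max(2); m=(g<50).astype(np.uint8); k,l,st,ce=cv2.connectedComponentsWithStats(m); i=l[101,254]; print(st[i])
cn=cv2.findContours((l==i).astype(np.uint8),0,1)[0][0]; box=cv2.boxPoints(cv2.minAreaRect(cn)); 
X=unproj(c,box,.094); e=[X[1]-X[0],X[2]-X[1]]; print([(np.linalg.norm(v),np.degrees(np.arctan2(v[1],v[0]))) for v in e],X.mean(0))
cr=cv2.resize(cv2.imread('pics/w7.png')[40:290,230:530],(780,650))[:600]; cv2.imwrite('pics/c7.png',cr)
E
```

```text
[230  69  57  76 922]
[(np.float64(0.01247124516305694), np.float64(122.87363334404925)), (np.float64(0.06802883207669275), np.float64(36.246111072821634))] [ 0.46427748 -0.2043568   0.094     ]
```

Drum centre (0.464, -0.2045), heading 36°. Align and descend.

jog_arm --pt "1 0 0 0" --pt "1 0 0 0" --pt "1 0 0 0" --pt "0.37 0 0 -0.35" --pt "0 0 0 -0.98" --pt "0 0 0 -0.98" --pt "0 0 0 -0.98" --pt "0 0 0 -0.98" --pt "0 0 0 -0.98" --pt "0 0 0 -0.98"

```text
time_s: 20.15
tcp_pos: [0.4648, -0.2044, 0.3879]
ee_rot: [[-0.876, -0.482, 0.001], [-0.482, 0.876, -0.0], [-0.001, -0.001, -1.0]]
wrist_force: [0.2, -0.2, -0.4]
gripper_width: 0.572
gripper_force: 0.0
```

jog_arm --pt "0 0 0 -0.98" --pt "0 0 0 -0.64" --pt "0 0 1 0" --pt "0 0 1 0" --pt "0 0 1 0" --pt "0 0 1 0" --pt "0 0 0 0" --pt "0 0 0 0"

```text
time_s: 20.95
tcp_pos: [0.4649, -0.2047, 0.3081]
ee_rot: [[-0.809, -0.588, 0.0], [-0.588, 0.809, -0.001], [0.0, -0.001, -1.0]]
wrist_force: [1.0, 0.1, 0.6]
gripper_width: 0.576
gripper_force: 0.0
```

```bash
python3 - <<'E'
from h import *
need(.4643,-.2045,.254); print(sense()['joints'])
E
```

```text
units [0.02 0.03 2.7 ] yaw of tool y 126.04 t 20.95 F [1.  0.1 0.6]
[-5.41505517e+00  1.62897966e+01 -2.36073961e+01  3.85151549e-02
 -5.00900350e+01 -4.85681400e+01]
```

jog_arm --pt "0.02 0.03 1 0" --pt "0 0 0.9 0" --pt "0 0 0.5 0" --pt "0 0 0.3 0" --pt "0 0 0 0"

```text
time_s: 21.45
tcp_pos: [0.4638, -0.2046, 0.2538]
ee_rot: [[-0.809, -0.587, -0.0], [-0.587, 0.809, -0.0], [0.0, -0.0, -1.0]]
wrist_force: [0.2, -0.6, -0.1]
gripper_width: 0.573
gripper_force: 0.0
```

jog_arm --pt "0 0 0 0" --pt "0 0 0 0" --pt "0 0 0 0" --pt "0 0 0 0" --pt "0 0 0 0" --pt "0 0 0 0" --grip 2

```text
time_s: 22.05
tcp_pos: [0.4638, -0.2047, 0.254]
ee_rot: [[-0.809, -0.587, 0.001], [-0.587, 0.809, -0.0], [-0.001, -0.001, -1.0]]
wrist_force: [0.2, -0.6, 0.1]
gripper_width: 0.158
gripper_force: 30.0
```

jog_arm --pt "0 0 -0.2 0" --pt "0 0 -0.4 0" --pt "0 0 -0.7 0" --pt "0 0 -1 0" --pt "0 0 -1 0" --pt "0 0 -1 0" --pt "0 0 -1 0" --pt "0 0 -1 0" --pt "0 0 0 0"

```text
time_s: 22.95
tcp_pos: [0.4638, -0.2047, 0.3823]
ee_rot: [[-0.809, -0.587, 0.006], [-0.587, 0.809, -0.001], [-0.004, -0.004, -1.0]]
wrist_force: [1.3, 0.9, -5.1]
gripper_width: 0.155
gripper_force: 30.0
```

jog_arm --pt "0 0 -1 0" --pt "0 0 -1 0" --pt "0 0 -1 0" --pt "0 0 -1 0" --pt "0 0 -0.4 0.4" --pt "0 0 0 0.9" --pt "0 0 0 0.98" --pt "0 0 0 0.98" --pt "0 0 0 0.98" --pt "0 0 0 0.98"

```text
time_s: 23.95
tcp_pos: [0.4631, -0.2044, 0.4656]
ee_rot: [[-0.979, -0.205, -0.004], [-0.205, 0.979, 0.002], [0.003, 0.003, -1.0]]
wrist_force: [0.6, -0.0, -5.9]
gripper_width: 0.156
gripper_force: 30.0
```

jog_arm --pt "0 0 0 0.98" --pt "0 0 0 0.9" --pt "0 0 0 0.75" --pt "0 0 0 0" --pt "0 0 0 0"

```text
time_s: 24.45
tcp_pos: [0.4633, -0.2045, 0.4664]
ee_rot: [[-1.0, -0.001, -0.002], [-0.001, 1.0, 0.001], [0.002, 0.001, -1.0]]
wrist_force: [-1.0, 0.2, -5.2]
gripper_width: 0.161
gripper_force: 30.0
```

```bash
python3 - <<'E'
from h import *
im,c=shot('wrist','w8.png'); s=sense(); R=np.array(s['ee_rot'])
need(.632,.12,.46)
E
```

```text
units [-8.44 16.22  0.33] yaw of tool y 90.02 t 24.5 F [ 0.5 -0.1 -5.8]
```

View pics/w8.png

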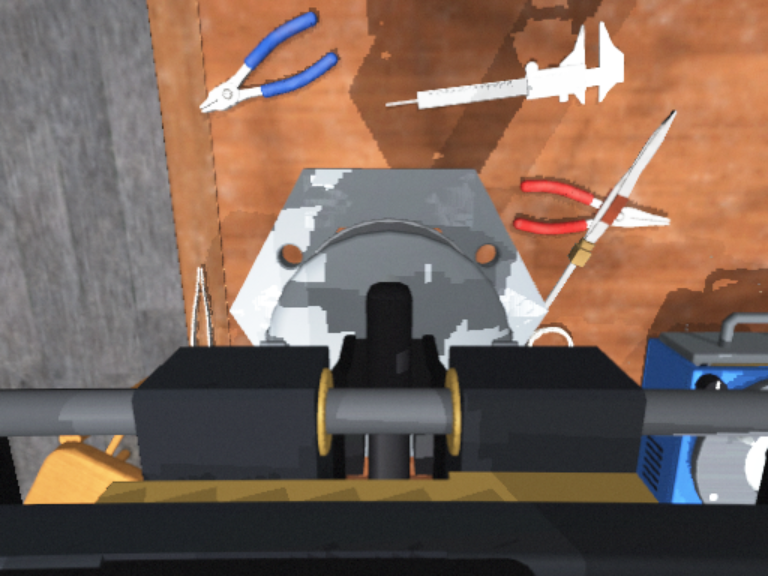

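The held drum hangs level: its holes are at (291,254) and (487,253) and the plate edge is level at row 168. Now I'll compute the drum's offset in the hand.

```bash
python3 - <<'E'
from h import *
c=cam('wrist'); s=sense(); z0=s['tcp_pos'][2]-.254
im=cv2.resize(cv2.imread('pics/w8.png'),(512,384),interpolation=cv2.INTER_AREA)
hsv=cv2.cvtColor(im,cv2.COLOR_BGR2HSV); w=((hsv[...,1]>90)&((hsv[...,0]<25)|(hsv[...,0]>170))).astype(np.uint8)
k,l,st,ce=cv2.connectedComponentsWithStats(w)
H=[]
for i in range(1,k):
    if 25<st[i,4]<400 and 150<ce[i][1]<185 and 180<ce[i][0]<340: print(st[i],ce[i]); H.append(ce[i])
for z in (z0+.004,z0+.01):
    p=unproj(c,np.array([(291,254),(487,253)])/1.5,z); print('px holes',p-s['tcp_pos'],'dist',np.linalg.norm(p[0]-p[1]))
print('edge',unproj(c,np.array([(303,168),(476,168)])/1.5,z0+.01)-s['tcp_pos'])
print('vertices',unproj(c,np.array([(230,311),(548,311)])/1.5,z0+.01)-s['tcp_pos'])
E
```

```text
[188 163  14  13 127] [194.33070866 169.1496063 ]
[317 163  14  13 132] [323.3030303 169.       ]
px holes [[-0.02654719 -0.04603595 -0.25      ]
 [-0.02701165  0.04738096 -0.25      ]] dist 0.09341806285687163
px holes [[-0.0277824  -0.04483383 -0.244     ]
 [-0.02823476  0.04614925 -0.244     ]] dist 0.0909842035473354
edge [[-0.06653092 -0.03741572 -0.244     ]
 [-0.06652833  0.03916392 -0.244     ]]
vertices [[ 1.53127225e-05 -7.53857281e-02 -2.44000000e-01]
 [ 7.16523293e-05  7.67849451e-02 -2.44000000e-01]]
```

```bash
python3 - <<'E'
from h import *
s=dict(sense()); s['tcp_pos']=np.array([.6213,.119,.3776]); s['ee_rot']=np.array([[-1,0,-.001],[0,1,0],[.001,0,-1.]])
c=cam('wrist',s)
p=unproj(c,np.array([(300.8,267.3),(482.3,266.9)])/1.5,.1105); print(p,np.linalg.norm(p[0]-p[1]),p.mean(0)+[.027,0,0])
print('screw',unproj(c,np.array([(390.5,187.7)])/1.5,.095),'drum circle',unproj(c,np.array([(390,170)])/1.5,.095))
E
```

```text
[[0.60546211 0.07402841 0.1105    ]
 [0.60529755 0.16768177 0.1105    ]] 0.09365350192930447 [0.63237983 0.12085509 0.1105    ]
screw [[0.56624207 0.12035823 0.095     ]] drum circle [[0.55722651 0.12009076 0.095     ]]
```

jog_arm --pt "-0.3 0.6 0 0" --pt "-0.5 0.95 0 0" --pt "-0.5 0.95 0 0" --pt "-0.5 0.95 0 0" --pt "-0.5 0.95 0 0" --pt "-0.5 0.95 0 0" --pt "-0.5 0.95 0 0" --pt "-0.5 0.95 0 0" --pt "-0.5 0.95 0 0" --pt "-0.5 0.95 0 0"

```text
time_s: 25.5
tcp_pos: [0.5601, -0.0201, 0.4674]
ee_rot: [[-1.0, -0.0, -0.0], [-0.0, 1.0, 0.0], [0.0, 0.0, -1.0]]
wrist_force: [0.3, -0.7, -6.2]
gripper_width: 0.16
gripper_force: 30.0
```

jog_arm --pt "-0.5 0.95 0 0" --pt "-0.5 0.95 0 0" --pt "-0.5 0.95 0 0" --pt "-0.5 0.95 0 0" --pt "-0.5 0.95 0 0" --pt "-0.5 0.95 0 0" --pt "-0.45 0.8 0 0" --pt "-0.2 0.55 0 0" --pt "0 0 0 0" --pt "0 0 0 0"

```text
time_s: 26.5
tcp_pos: [0.6326, 0.1194, 0.4674]
ee_rot: [[-1.0, 0.0, -0.001], [0.0, 1.0, -0.001], [0.001, -0.001, -1.0]]
wrist_force: [0.4, 0.2, -6.3]
gripper_width: 0.159
gripper_force: 30.0
```

jog_arm --pt "0 0 0.5 0" --pt "0 0 1 0" --pt "0 0 1 0" --pt "0 0 0.8 0" --pt "0 0 0.5 0" --pt "0 0 0.2 0" --pt "0 0 0 0" --pt "0 0 0 0"

```text
time_s: 27.3
tcp_pos: [0.6329, 0.1192, 0.3888]
ee_rot: [[-1.0, 0.001, 0.002], [0.001, 1.0, 0.0], [-0.002, 0.0, -1.0]]
wrist_force: [0.4, 0.0, -5.3]
gripper_width: 0.158
gripper_force: 30.0
```

```bash
python3 - <<'E'
from h import *
need(.6323,.1201,.349); print(sense()['tcp_pos'],np.round(sense()['ee_rot'],4))
E
```

```text
units [0.04 0.04 1.99] yaw of tool y 89.97 t 27.3 F [ 0.4  0.  -5.3]
[0.6329343  0.11920035 0.3888103 ] [[-1.e+00  6.e-04  2.e-03]
 [ 6.e-04  1.e+00  4.e-04]
 [-2.e-03  4.e-04 -1.e+00]]
```

jog_arm --pt "0.03 0.045 0.5 0" --pt "0 0 0.5 0" --pt "0 0 0 0" --pt "0 0 0 0"

```text
time_s: 27.7
tcp_pos: [0.6321, 0.1202, 0.3671]
ee_rot: [[-1.0, 0.0, -0.001], [0.0, 1.0, -0.001], [0.001, -0.001, -1.0]]
wrist_force: [-0.1, -0.6, -5.6]
gripper_width: 0.159
gripper_force: 30.0
```

jog_arm --pt "0 0 0.15 0" --pt "0 0 0.15 0" --pt "0 0 0.15 0" --pt "0 0 0 0"

```text
time_s: 28.1
tcp_pos: [0.632, 0.1202, 0.3581]
ee_rot: [[-1.0, 0.001, -0.001], [0.001, 1.0, -0.0], [0.001, -0.0, -1.0]]
wrist_force: [0.7, 0.2, -4.9]
gripper_width: 0.158
gripper_force: 30.0
```

The drum is already below the peg noses without any contact force. Continue gently.

jog_arm --pt "0 0 0.1 0" --pt "0 0 0.1 0" --pt "0 0 0.1 0" --pt "0 0 0 0"

```text
time_s: 28.5
tcp_pos: [0.632, 0.1202, 0.3523]
ee_rot: [[-1.0, 0.001, -0.001], [0.001, 1.0, -0.0], [0.001, -0.0, -1.0]]
wrist_force: [-0.0, -1.2, -6.2]
gripper_width: 0.162
gripper_force: 30.0
```

jog_arm --pt "0 0 0.08 0" --pt "0 0 0.05 0" --pt "0 0 0 0" --pt "0 0 0 0"

```text
time_s: 28.9
tcp_pos: [0.6321, 0.1202, 0.3502]
ee_rot: [[-1.0, 0.001, 0.0], [0.001, 1.0, -0.0], [-0.0, -0.0, -1.0]]
wrist_force: [-0.1, 0.5, -6.3]
gripper_width: 0.156
gripper_force: 30.0
```

jog_arm --pt "0 0 0.05 0" --pt "0 0 0.03 0" --pt "0 0 0 0"

```text
time_s: 29.2
tcp_pos: [0.6321, 0.1202, 0.3491]
ee_rot: [[-1.0, 0.0, 0.001], [0.0, 1.0, 0.0], [-0.001, 0.0, -1.0]]
wrist_force: [-1.5, 0.2, -3.8]
gripper_width: 0.152
gripper_force: 30.0
```

jog_arm --pt "0 0 0.03 0" --pt "0 0 0.02 0" --pt "0 0 0 0"

```text
time_s: 29.5
tcp_pos: [0.632, 0.1202, 0.349]
ee_rot: [[-1.0, 0.0, 0.001], [0.0, 1.0, 0.0], [-0.001, 0.0, -1.0]]
wrist_force: [-4.4, 0.2, 4.2]
gripper_width: 0.16
gripper_force: 30.0
```

Seated: contact came exactly at the expected height. Release, rise and check.

jog_arm --pt "0 0 0 0" --pt "0 0 0 0" --pt "0 0 0 0" --pt "0 0 -0.2 0" --pt "0 0 -0.5 0" --pt "0 0 -1 0" --pt "0 0 -1 0" --pt "0 0 -1 0" --pt "0 0 -1 0" --pt "0 0 -1 0" --grip 45

```text
time_s: 30.5
tcp_pos: [0.6321, 0.1201, 0.4635]
ee_rot: [[-1.0, 0.0, 0.001], [0.0, 1.0, 0.0], [-0.001, 0.0, -1.0]]
wrist_force: [0.4, 0.9, 0.3]
gripper_width: 0.518
gripper_force: 0.0
```

jog_arm --pt "-0.5 0 -0.5 0" --pt "-1 0 0 0" --pt "-1 0 0 0" --pt "-1 0 0 0" --pt "0 0 0 0" --pt "0 0 0 0"

```text
time_s: 31.1
tcp_pos: [0.7021, 0.1201, 0.4715]
ee_rot: [[-1.0, 0.001, -0.0], [0.001, 1.0, -0.0], [0.0, -0.0, -1.0]]
wrist_force: [-0.7, 0.6, -0.7]
gripper_width: 0.515
gripper_force: 0.0
```

```bash
python3 - <<'E'
from h import *
im,c=shot('wrist','w9.png'); print(sense()['tcp_pos'])
o=eyes.outline_of('wrist','sieve_drum'); m=o[0]['mask'].astype(np.uint8); print(o[0]['conf'])
# compare with the modelled foot-plate hexagon and find steel pegs in the holes
th=np.radians([90,30,-30,-90,-150,150]); 
hexa=np.c_[.6321+.0762*np.cos(th),.1208+.0762*np.sin(th),np.full(6,.105)]
M=cv2.fillConvexPoly(np.zeros_like(m),np.int32(proj(c,hexa).round()),1); 
cn=max(cv2.findContours(m,0,1)[0],key=len); ys,xs=np.nonzero(m); ym,xm=np.nonzero(M)
print('hex model',proj(c,hexa).round(0).tolist()); print('mask box',xs.min(),xs.max(),ys.min(),ys.max())
for a in (120,240):
    q=np.array([.6321+.054*np.cos(np.radians(a)),.1208+.054*np.sin(np.radians(a)),.111]); u=proj(c,q)[0]; print(a,u); x,y=u.round().astype(int); print(im[y-6:y+8,x-6:x+7].max(2))
for cm in ('side','top'):
    eyes.capture(cm)
    for n in ('sieve_drum','drawer_bar','steel_block','pliers'):
        for d in eyes.spot_in(cm,n)[:1]: print(cm,n,round(d['conf'],2),np.round(d['centre'],3))
E
```

```text
[0.70169895 0.12010659 0.47194311]
0.89
hex model [[334.0, 104.0], [295.0, 167.0], [224.0, 168.0], [185.0, 104.0], [220.0, 32.0], [299.0, 32.0]]
mask box 186 333 33 167
120 [307.09454034  75.1659129 ]
[[102 105 109 102  98 100 105 108 116 115 119 125 127]
 [109  95  88  76  71  71  79  88 103 110 116 126 124]
 [118 100  82  60  66  65  56  60  79 101 109 117 116]
 [120 116 102  93 111 114 115 100  61  85 102 110 110]
 [122 121 113 103 124 149 163 142  97  66  91 111 111]
 [123 124 116 106 121 172 180 168 113  52  80 105 109]
 [120 121 122 115 121 166 193 171 103  51  77  96 108]
 [125 123 121 116 110 131 162 143  91  56  74  98 108]
 [122 121 121 118 113 110 103  94  76  48  75 100 111]
 [124 122 119 119 112  97  78  75  61  56  83 105 112]
 [123 122 119 131 145 131  96  61  54  68  93 109 109]
 [138 154 152 162 174 163 118  65  62  80 102 108 107]
 [171 187 181 178 178 166 145  99  86  99 109 109 111]
 [191 190 185 181 177 171 162 124  94 107 108 106 108]]
240 [211.50454671  75.29450062]
[[200 199 198 200 202 196 188 187 193 200 185 139 112]
 [198 199 200 188 173 166 154 154 160 178
[... 301 characters left out ...]
9 183 250 254 244 159 115 118 123 124 125]
 [195 145  81 170 232 244 199 123 113 118 121 124 129]
 [201 147  79 140 187 181 127 111 118 119 122 125 127]
 [200 164 108  75 144 143 117 116 118 124 123 124 130]
 [202 187 149  84  78 102 113 117 121 121 123 126 127]
 [200 201 186 131  81  98 113 120 120 124 124 128 131]
 [201 199 200 163 115 108 115 121 123 125 126 158 163]]
side sieve_drum 0.92 [0.618 0.144 0.128]
side drawer_bar 0.72 [0.556 0.131 0.048]
side steel_block 0.53 [0.617 0.145 0.131]
side pliers 0.61 [ 0.441 -0.026  0.016]
top sieve_drum 0.68 [0.622 0.112 0.121]
top drawer_bar 0.85 [0.556 0.123 0.044]
top steel_block 0.98 [ 0.672 -0.053  0.014]
top pliers 0.52 [ 0.444 -0.029  0.014]
```

```bash
python3 - <<'E'
from h import *
s=dict(sense()); s['tcp_pos']=np.array([.4633,-.2045,.4664]); s['ee_rot']=np.diag([-1.,1,-1])
b=unproj(cam('wrist',s),np.array([(745,322)])/1.5,.046)[0]; print('bar',b)
if abs(b[0]-.5275)<.006: print(r.finish_job())
E
```

```text
bar [0.53207679 0.09888123 0.046     ]
the job is handed in; nothing more can be done
None
```

I handed the job in at about 31 s: the brass pot is standing in the drawer's ring, the drawer is pushed shut against its stop, and the drum is seated flat over the pegs. No verdict came back. The third peg (the one at the back) and the tools other than the pliers and steel block were not checked at the end.

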